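# Lock a sterilising cassette with its swing bar

### The job

The steel sterilising cassette is packed and closed and only needs locking before it goes to the autoclave. Fit the eye of the loose locking bar down over the pivot pin on the lid with the bar still swung well open, then push its free end round under the keeper's lip and past the roller catch until it lies fully home against the stop and stays there. Do it gently, for the keeper bends under a hard push; leave the other things on the bench where they stand and let go of everything at the end.

Things in the scene. Friction and masses are not known exactly. Their poses are not given: they have to be found in the camera images.
- cassette: Closed stainless sterilising cassette, 240 x 150 mm, standing level and fixed; its flat perforated lid is 45 mm above the bench. Origin: centre of its underside. x runs along its length from the pivot pin to the keeper, y across it, z up. Locked, the bar lies on the lid nearly along the centre line (y = 0); it swings in from the +y side, where the lid is clear and an open bar rests flat on it.
- pin (a point): Foot of the upright pivot pin where it leaves the lid, on the pin's axis, 95 mm from the cassette's centre in -x, 45 mm above the bench. The pin is 10 mm thick and stands 18 mm above the lid; its top 8 mm taper to 4 mm. Axes as the cassette's.
- stopmid (a point): Point on the lid, 77 mm from the cassette's centre in +x and 12 mm in -y, where the keeper's round stop (12 mm thick) meets the bar's side if the keeper is at mid-setting. The keeper plate is clamped in slots and may stand up to 12 mm off that, to +y or -y: this is not measured. A lip 11.5 to 14.5 mm above the lid reaches 16 mm out from the stop over the bar. The stop bends at over 20 N.
- rollermid (a point): Axis of the keeper's roller catch at lid height, at mid-setting, 95.5 mm from the cassette's centre in +x and 3 mm in +y; it shifts with the keeper. The 12 mm roller is sprung along x, its housing 15 mm high. To pass it takes 7 to 10 N, pushing 135 mm from the pin, while the bar's free end goes from 10 to 3 mm before home. Then it holds the bar to the stop with 3 N; before, it throws it back.
- bar: Loose flat aluminium locking bar, 200 x 24 x 8 mm, about 0.11 kg, lying flat on the bench. Origin: centre of its underside, at half length. x runs along it from the end with the eye (square end, 12 mm through hole) to the free end (rounded to a half circle), z up.
- eye (a point): Centre of the bar's eye on its underside, 88 mm from the bar's origin in -x and 12 mm from the square end. The hole has 1 mm of play all round on the pin.
- tip (a point): Extreme of the bar's rounded free end, on its underside, 100 mm from the bar's origin in +x and 188 mm from the eye.
- ink_a: Bystander: small dark ink bottle, 34 mm diameter, 90 mm tall, standing. Origin at the centre of its underside.
- ink_b: Bystander: larger ink bottle, 40 mm diameter, 100 mm tall, standing. Origin at the centre of its underside.
- cup: Bystander: empty white rinse cup, 64 mm across, 75 mm tall, standing. Origin at the centre of its underside.
- grip: Bystander: steel machine grip, 25 mm diameter, 40 mm tall, standing between the bar and the cassette. Origin at the centre of its underside.
- cartbox: Bystander: black carton with a tan panel, 95 x 55 x 40 mm, lying on the right of the bench. Origin at the centre of its underside, x along its length.
- pen: Bystander: black pen-shaped machine, 130 mm long, 31 mm thick, lying beyond the others. Origin below its middle, x along it.
Not all that is in view belongs to the job. There is more than one size of the bar; the job needs the largest.

How it is judged:
By the outcome, as a careful person would: the job done as asked, in the order asked, and still so for the second after the job is handed in, with the robot touching nothing.
It also fails if it takes over 58 s, if anything falls off the work surface, if the arm or the gripper's body presses on something with over 40 N, if the wrist force passes 120 N, or if a joint passes its speed limit or range.

### The arm

A 6-joint arm with a two-finger parallel gripper is mounted at the origin on the work surface. World frame = base frame: x ahead of the robot, y to its left, z up, the work surface at z = 0. Lengths are in m, angles in degrees, forces in N, time in s.
With the tool pointing down it reaches from about 0.3 to 0.75 m from the base axis. Payload 8.5 kg.
Tool frame: the origin (TCP) lies at the very end of the fingers, on their centre line; the grasp point (between the pads) lies 19 mm behind it (env.grip_depth is the z of the grasp point in the tool frame, in m); z points along the fingers, y is the direction in which the jaws open and shut (so a half turn about z gives the same grasp; the last joint's range is limited). The gripper opens to 85 mm and grips with 20 to 120 N. Pads are 22 mm wide; open, the fingers measure 114 mm over their backs; the gripper's body (76 mm by 85 mm) begins 54 mm behind the grasp point. The pads swing forward as they close: fully open they stand 13 mm farther back than shut.
Start: joints at [-81.492, 21.807, 74.336, -0, 83.858, -12.336], TCP at [0.196, -0.514, 0.231] pointing down, gripper open.
Joint ranges: [-178.18, 178.18], [-50.72, 133.34], [12.68, 142.11], [-81.47, 261.47], [9.98, 163.14], [-165.26, 165.26]. Speed limits (degrees/s): [136.94, 136.94, 180, 180, 180, 180].

### API

Orientations are given as a 3x3 rotation matrix whose columns are the frame's x, y, z axes.
In Python, from rig import env gives the robot as it stands.
- The arm moves only by the tool apply_moves, never from a script. Its argument "plan" is a list of rows, each an object of numbers: "tx", "ty", "tz": the shift along the world's x, y, z in mm; "rx", "ry", "rz": the turn, a rotation vector about the world's x, y, z in rad; "jaw": the opening, from -1 (shut) to 1 (fully open). A call has 1 to 12 rows; each row is the pose to reach, as a shift and turn from the pose measured when the call began; what a row does not reach only later rows make up. A row lasts 1/10 s, in which the tool goes at most 50 mm and 8.59 degrees, less where a joint would pass 70% of its speed; a pose out of reach is approached as far as the arm can. A call with a gripper value outside its range is refused whole. The fingers move at their own pace and stop on an object; "grip_force" is the grip in N (left out, the last holds). Time passes only in rows, so rows that repeat a pose let the fingers close. It gives the time, the measured TCP pose, the force and the opening at its end, in the units of the state.
- env.observe(): the state, without advancing time (a new reading comes with each control period).
- env.get_image(name): name is "scene" or "top" or "wrist"; returns a dict with "image" (400x640x3 uint8, red, green, blue), "intrinsics" (3x3 intrinsics, pixels), "world_from_camera" (4x4, takes a point from camera to world coordinates). Camera axes: x right, y up, looking along -z (the intrinsics and any distortion apply to the point x, -y, -z); pixel columns grow to the right and rows downward; lengths in m; the calibration is good to about 2 mm. A picture is of the moment at which its call begins. There is no depth.
- env.close_job(): hands the job in, once; it reports no verdict.
The state is a dict: "time_s": time; "q": joint angles; "qvel": joint speeds; "joint_efforts": joint torques, N m; "position": TCP position; "tool_rot": TCP orientation; "ft_force": force on the tool from outside, world axes, zero at the start; "wrist_torque": the same for the moment, N m; "grip_width": finger opening in m.
Only numpy, scipy, OpenCV 4.12 (cv2) and the standard library are available. Lean on these libraries where they do the work, as an engineer would, in place of code of your own. Each camera call takes 0.05 s, during which the arm holds its last target.

## Working session

There is one attempt and no reset: what is moved stays moved. The work goes in short steps, Python scripts to look and compute and a tool call to move; the robot and the scene stay as the last step left them, time stands still between calls to the robot, and variables do not carry over. Pictures are saved under pics/ and viewed, and the job is handed in when it is done.

Besides the shell and the picture viewer there is one more tool, called after "Emit:" by a JSON object that holds its "api" and its "payload". apply_moves: Moves the arm, as the interface text tells. Its arguments: {"type":"object","properties":{"plan":{"type":"array","items":{"type":"object","properties":{"tx":{"type":"number"},"ty":{"type":"number"},"tz":{"type":"number"},"rx":{"type":"number"},"ry":{"type":"number"},"rz":{"type":"number"},"jaw":{"type":"number"}}}},"grip_force":{"type":"number"}},"required":["plan"]}

```bash
ls; mkdir -p pics
cat > h.py <<'E'
import numpy as np, cv2
from rig import env
def snap(name,fn):
    d=env.get_image(name); cv2.imwrite('pics/'+fn+'.png',d['image'][:,:,::-1])
    np.savez('pics/'+fn+'.npz',K=d['intrinsics'],T=d['world_from_camera'],img=d['image']); return d
def load(fn):
    z=np.load('pics/'+fn+'.npz'); return {'image':z['img'],'intrinsics':z['K'],'world_from_camera':z['T']}
def ray(d,u,v):
    K=d['intrinsics'];T=d['world_from_camera']
    p=np.linalg.inv(K)@np.array([u,v,1.]); c=np.array([p[0],-p[1],-p[2]])
    return T[:3,3],T[:3,:3]@c
def plane(d,u,v,z):
    o,r=ray(d,u,v); return o+r*(z-o[2])/r[2]
def proj(d,P):
    T=d['world_from_camera'];c=T[:3,:3].T@(np.array(P)-T[:3,3]); k=d['intrinsics']@np.array([c[0],-c[1],-c[2]]); return k[:2]/k[2]
E
python3 - <<'E'
from h import *
for n in ['scene','top','wrist']:
    d=snap(n,n+'0'); print(n,d['intrinsics'].round(1).tolist(),d['world_from_camera'].round(3).tolist(),[k for k in d])
print(env.observe(),env.grip_depth)
E
```

```text
pics
scene [[379.0, 0.0, 318.2], [0.0, 379.0, 193.6], [0.0, 0.0, 1.0]] [[-0.534, -0.691, 0.487, 1.013], [0.846, -0.434, 0.31, 0.278], [-0.002, 0.577, 0.816, 0.884], [0.0, 0.0, 0.0, 1.0]] ['image', 'intrinsics', 'world_from_camera']
top [[396.7, 0.0, 320.2], [0.0, 396.7, 203.9], [0.0, 0.0, 1.0]] [[0.015, 0.988, -0.156, 0.357], [-1.0, 0.014, -0.008, -0.013], [-0.006, 0.156, 0.988, 1.096], [0.0, 0.0, 0.0, 1.0]] ['image', 'intrinsics', 'world_from_camera']
wrist [[337.3, 0.0, 318.7], [0.0, 337.3, 202.8], [0.0, 0.0, 1.0]] [[0.356, 0.902, 0.245, 0.256], [-0.934, 0.344, 0.092, -0.491], [-0.001, -0.261, 0.965, 0.373], [0.0, 0.0, 0.0, 1.0]] ['image', 'intrinsics', 'world_from_camera']
{'time_s': 0.15, 'q': array([-8.14928854e+01,  2.18320351e+01,  7.43707297e+01, -5.83006478e-04,
        8.38572104e+01, -1.23351858e+01]), 'qvel': array([ 0.04680704, -0.16340372, -0.19202738,  0.01817423,  0.12064767,
       -0.07301782]), 'joint_efforts': array([ 3.11384232e-03, -4.48622918e+01, -2.31344658e+01, -1.34768493e-04,
        3.78939076e-03,  8.27320036e-06]), 'position': array([ 0.1956573 , -0.51379741,  0.23087826]), 'tool_rot': array([[ 9.34562881e-01,  3.55797968e-01, -1.64855693e-04],
       [ 3.55797942e-01, -9.34562334e-01,  1.03374986e-03],
       [ 2.13738177e-04, -1.02475956e-03, -9.99999452e-01]]), 'ft_force': array([ 0.28117088, -0.25423556,  0.05509148]), 'wrist_torque': array([ 0.03840023, -0.0028428 ,  0.01229365]), 'grip_width': 0.08571141802588911} -0.0187
```

View pics/scene0.png

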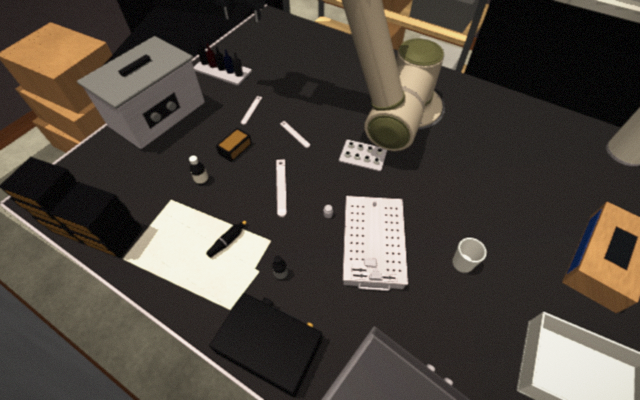

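View pics/top0.png

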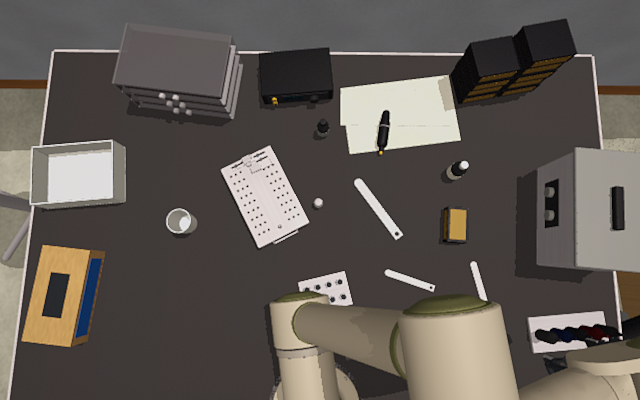

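View pics/wrist0.png

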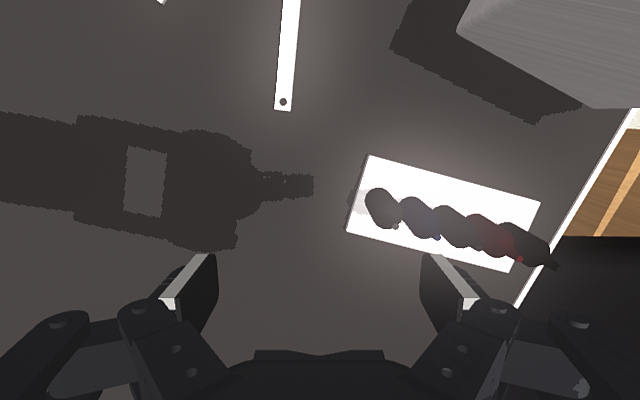

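Three candidate bars in the top view, at about (378,208), (410,280) and (478,282). The first looks longest. I'll measure all three and enlarge that one and the cassette.

Run:
```python
from h import *
d=load('top0'); im=d['image']
cv2.imwrite('pics/c1.png',cv2.resize(im[130:260,210:410,::-1],None,fx=4,fy=4,interpolation=cv2.INTER_CUBIC))
m=(im.min(2)>170).astype(np.uint8)
n,l,s,c=cv2.connectedComponentsWithStats(m)
for i in range(1,n):
    if s[i,4]>60 and s[i,0]>330 and s[i,1]>160:
        cs,_=cv2.findContours((l==i).astype(np.uint8),0,2)
        r=cv2.minAreaRect(cs[0]); b=cv2.boxPoints(r)
        w=np.array([plane(d,u,v,.008)[:2] for u,v in b])
        print(c[i].round(1),s[i,4],'sides mm',[round(1000*np.linalg.norm(w[k]-w[k-1])) for k in (1,2)])
for n_ in ['scene0']:
    cv2.imwrite('pics/c2.png',cv2.resize(load(n_)['image'][150:300,250:450,::-1],None,fx=4,fy=4,interpolation=cv2.INTER_CUBIC))
```

```text
[377.4 207.8] 608 sides mm [24, 199]
[478.1 280.6] 238 sides mm [17, 107]
[409.2 279.7] 316 sides mm [17, 137]
[617.2 301.4] 148 sides mm [7, 158]
[565.8 320.4] 960 sides mm [201, 38]
[463.1 327. ] 229 sides mm [36, 69]
[557.  345.9] 422 sides mm [139, 27]
```

View pics/c1.png

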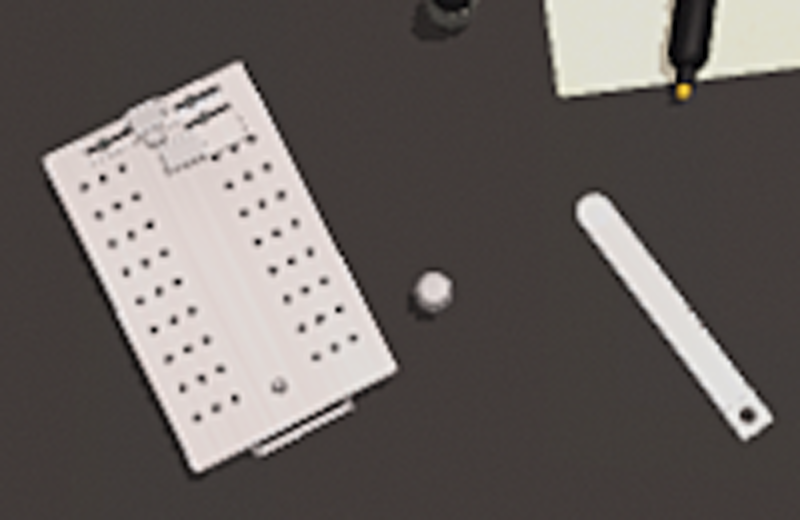

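View pics/c2.png

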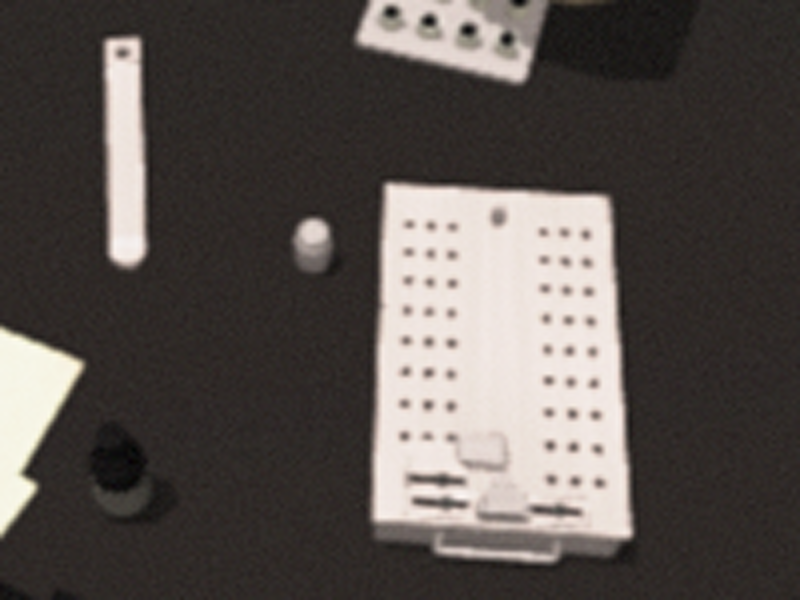

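The object at (378,208) measures 199×24 mm, so it is the 200 mm bar. The others are 137 and 107 mm long. Next I'll get world positions.

Run:
```python
from h import *
d=load('top0'); s=load('scene0')
def C1(u,v): return (210+(u+.5)/4-.5,130+(v+.5)/4-.5)
def C2(u,v): return (250+(u+.5)/4-.5,150+(v+.5)/4-.5)
e=plane(d,*C1(748,415),.008); t=plane(d,*C1(583,198),.008)
print('top eye',e,'tip',t,np.linalg.norm(e-t))
e=plane(s,*C2(123,52),.008); t=plane(s,*C2(127,268),.008)
print('scene eye',e,'tip',t,np.linalg.norm(e-t))
# lid corners top z=.045
cs=[(242,62),(397,370),(195,472),(43,158)]
P=np.array([plane(d,*C1(*c),.045) for c in cs]);print(P.round(4)); 
x=(P[0]+P[3]-P[1]-P[2])[:2];print('len',[np.linalg.norm(P[i]-P[i-1]).round(4) for i in range(4)],'yaw',np.degrees(np.arctan2(x[1],x[0])),'c',P.mean(0))
cs=[(386,183),(610,196),(632,538),(374,522)]
Q=np.array([plane(s,*C2(*c),.045) for c in cs]);print(Q.round(4)); 
x=(Q[2]+Q[3]-Q[1]-Q[0])[:2];print('len',[np.linalg.norm(Q[i]-Q[i-1]).round(4) for i in range(4)],'yaw',np.degrees(np.arctan2(x[1],x[0])),'c',Q.mean(0))
print('pin top', plane(d,*C1(279,383),.063), plane(s,*C2(498,211),.063))
print('cup',plane(d,180,221,.04),'grip',plane(d,*C1(433,290),.04))
print('stop/lip', plane(d,*C1(155,128),.0595), plane(s,*C2(483,445),.0595))
```

```text
top eye [ 0.45055146 -0.21483306  0.008     ] tip [ 0.60110144 -0.10173083  0.008     ] 0.1883013850775303
scene eye [ 0.45439334 -0.21148329  0.008     ] tip [ 0.60832167 -0.09816299  0.008     ] 0.19114240527626783
[[0.6853 0.1355 0.045 ]
 [0.4741 0.0249 0.045 ]
 [0.4046 0.1569 0.045 ]
 [0.6158 0.2688 0.045 ]]
len [np.float64(0.1503), np.float64(0.2384), np.float64(0.1491), np.float64(0.239)] yaw 27.776599177715376 c [0.54493114 0.14653021 0.045     ]
[[0.4772 0.0267 0.045 ]
 [0.4065 0.1593 0.045 ]
 [0.6195 0.2724 0.045 ]
 [0.6907 0.1409 0.045 ]]
len [np.float64(0.2421), np.float64(0.1503), np.float64(0.2412), np.float64(0.1495)] yaw 28.062433189212697 c [0.54848324 0.14983166 0.045     ]
pin top [0.46245171 0.10126443 0.063     ] [0.46922227 0.10504929 0.063     ]
cup [0.4728309  0.37088559 0.04      ] grip [0.52916453 0.00187514 0.04      ]
stop/lip [0.63394126 0.19049127 0.0595    ] [0.62030766 0.17379996 0.0595    ]
```

Emit:
{"api": "apply_moves", "payload": {"plan": [{"tx":25,"ty":28,"rz":0.145},{"tx":50,"ty":56,"rz":0.29},{"tx":75,"ty":84,"rz":0.435},{"tx":100,"ty":112,"rz":0.58},{"tx":125,"ty":140,"rz":0.725},{"tx":150,"ty":168,"rz":0.87},{"tx":175,"ty":196,"rz":1.015},{"tx":200,"ty":224,"rz":1.16},{"tx":225,"ty":252,"rz":1.305},{"tx":250,"ty":280,"rz":1.45},{"tx":275,"ty":308,"rz":1.595},{"tx":301,"ty":334,"rz":1.74}]}}

```text
validation failed for argument at $.pl...
```

Emit:
{"api": "apply_moves", "payload": {"plan": [{"tz":-5,"rz":0.14},{"tz":-10,"rz":0.28},{"tz":-15,"rz":0.42},{"tz":-20,"rz":0.56},{"tz":-25,"rz":0.7},{"tz":-30,"rz":0.84},{"tz":-35,"rz":0.98},{"tz":-40,"rz":1.12},{"tz":-45,"rz":1.26},{"tz":-50,"rz":1.4},{"tz":-55,"rz":1.54},{"tz":-60,"rz":1.68}]}}

```text
validation failed for argument at $.pl...
```

Run:
```python
from h import *
snap('wrist','w1'); o=env.observe(); print(o['time_s'],o['position'],np.degrees(np.arctan2(o['tool_rot'][1,0],o['tool_rot'][0,0])),o['q'].round(1),o['ft_force'])
```

```text
0.2 [ 0.19567517 -0.51383854  0.23095225] 20.842950881388685 [-81.5  21.8  74.4   0.   83.9 -12.3] [-0.32871749  0.65376695  0.54709561]
```

View pics/w1.png

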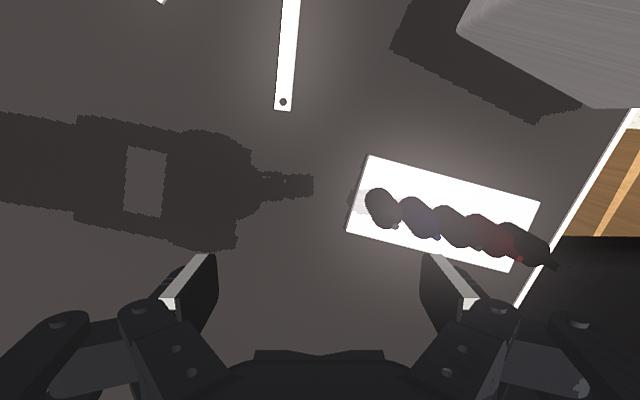

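The calls were refused at validation and nothing moved. I'll try one row with every field filled in.

Emit:
{"api": "apply_moves", "payload": {"plan": [{"tx":25,"ty":28,"tz":0,"rx":0,"ry":0,"rz":0.145,"jaw":1}]}}

```text
time_s: 0.3
position: [0.2192, -0.4876, 0.2303]
tool_rot: [[0.874, 0.485, -0.001], [0.485, -0.874, 0.001], [-0.0, -0.001, -1.0]]
ft_force: [0.9, -0.2, 1.0]
grip_width: 0.0855
```

Emit:
{"api": "apply_moves", "payload": {"plan": [{"tx":25,"ty":28,"tz":0,"rx":0,"ry":0,"rz":0.145,"jaw":1},{"tx":50,"ty":56,"tz":0,"rx":0,"ry":0,"rz":0.29,"jaw":1},{"tx":75,"ty":84,"tz":0,"rx":0,"ry":0,"rz":0.435,"jaw":1},{"tx":100,"ty":112,"tz":0,"rx":0,"ry":0,"rz":0.58,"jaw":1},{"tx":125,"ty":140,"tz":0,"rx":0,"ry":0,"rz":0.725,"jaw":1},{"tx":150,"ty":168,"tz":0,"rx":0,"ry":0,"rz":0.87,"jaw":1},{"tx":175,"ty":196,"tz":0,"rx":0,"ry":0,"rz":1.015,"jaw":1},{"tx":200,"ty":224,"tz":0,"rx":0,"ry":0,"rz":1.16,"jaw":1},{"tx":225,"ty":252,"tz":0,"rx":0,"ry":0,"rz":1.305,"jaw":1},{"tx":250,"ty":280,"tz":0,"rx":0,"ry":0,"rz":1.45,"jaw":1},{"tx":278,"ty":308,"tz":0,"rx":0,"ry":0,"rz":1.595,"jaw":1},{"tx":278,"ty":308,"tz":0,"rx":0,"ry":0,"rz":1.74,"jaw":1}]}}

```text
time_s: 1.5
position: [0.4992, -0.1765, 0.2299]
tool_rot: [[-0.634, 0.774, -0.0], [0.774, 0.634, -0.0], [-0.0, -0.0, -1.0]]
ft_force: [0.0, -0.7, 0.6]
grip_width: 0.0851
```

Emit:
{"api": "apply_moves", "payload": {"plan": [{"tx":-2,"ty":-3,"tz":-6,"rx":0,"ry":0,"rz":0.14,"jaw":1},{"tx":-2,"ty":-3,"tz":-12,"rx":0,"ry":0,"rz":0.28,"jaw":1},{"tx":-2,"ty":-3,"tz":-18,"rx":0,"ry":0,"rz":0.42,"jaw":1},{"tx":-2,"ty":-3,"tz":-24,"rx":0,"ry":0,"rz":0.56,"jaw":1},{"tx":-2,"ty":-3,"tz":-30,"rx":0,"ry":0,"rz":0.7,"jaw":1},{"tx":-2,"ty":-3,"tz":-36,"rx":0,"ry":0,"rz":0.84,"jaw":1},{"tx":-2,"ty":-3,"tz":-42,"rx":0,"ry":0,"rz":0.98,"jaw":1},{"tx":-2,"ty":-3,"tz":-48,"rx":0,"ry":0,"rz":1.12,"jaw":1},{"tx":-2,"ty":-3,"tz":-54,"rx":0,"ry":0,"rz":1.26,"jaw":1},{"tx":-2,"ty":-3,"tz":-60,"rx":0,"ry":0,"rz":1.4,"jaw":1},{"tx":-2,"ty":-3,"tz":-60,"rx":0,"ry":0,"rz":1.525,"jaw":1},{"tx":-2,"ty":-3,"tz":-60,"rx":0,"ry":0,"rz":1.525,"jaw":1}]}}

```text
time_s: 2.7
position: [0.4971, -0.1795, 0.1697]
tool_rot: [[-0.801, -0.599, -0.0], [-0.599, 0.801, 0.0], [0.0, 0.0, -1.0]]
ft_force: [-0.6, -0.5, 0.6]
grip_width: 0.0856
```

Run:
```python
from h import *
snap('wrist','w1'); o=env.observe(); print(o['time_s'],o['position'],np.degrees(np.arctan2(o['tool_rot'][1,0],o['tool_rot'][0,0])),o['q'].round(1),o['ft_force'])
```

```text
2.75 [ 0.49719865 -0.17951547  0.16985023] -143.4498671118374 [ -32.7   22.8   83.6   -0.    73.6 -159.2] [ 0.24377018  0.31645704 -0.48696397]
```

View pics/w1.png

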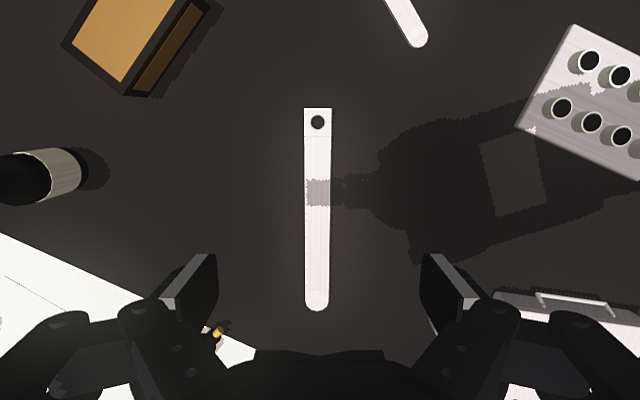

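The bar lies centred between the fingers: eye at (317,122), tip at (317,311), sides at about columns 304 and 331. I'll measure from this view.

```bash
cat >> h.py <<'E'
def rect(a,b): pass
def barmeas(d,o,z,roi=(280,100,360,320)):
    im=d['image']; x0,y0,x1,y1=roi
    m=np.zeros(im.shape[:2],np.uint8); m[y0:y1,x0:x1]=(im[y0:y1,x0:x1].min(2)>110)
    R=o['tool_rot'];p=o['position']
    print('edges: row, tool x,y of left/right')
    for v in range(y0+5,y1,25):
        c=np.flatnonzero(m[v])
        if len(c): print(v,[ (R.T@(plane(d,u,v,z)-p)*1000)[:2].round(1).tolist() for u in (c[0],c[-1])])
E
python3 - <<'E'
from h import *
d=load('w1'); o=env.observe(); barmeas(d,o,.008)
R=o['tool_rot'];p=o['position']
g=cv2.cvtColor(d['image'],7)
sub=(g[112:132,307:328]<90).astype(np.uint8); M=cv2.moments(sub,True); u=307+M['m10']/M['m00'];v=112+M['m01']/M['m00'];print(u,v,M['m00'])
for uv in [(u,v),(317,108),(317,311)]:
    P=plane(d,*uv,.008);print(uv,P.round(4),(R.T@(P-p)*1000).round(1))
E
```

```text
edges: row, tool x,y of left/right
130 [[51.2, -12.5], [51.3, 11.2]]
155 [[29.3, -12.7], [29.4, 10.6]]
180 [[6.5, -12.9], [6.5, 10.0]]
205 [[-17.3, -12.1], [-17.2, 10.3]]
230 [[-42.0, -12.3], [-41.9, 10.6]]
255 [[-67.7, -12.4], [-67.6, 10.9]]
280 [[-94.5, -12.6], [-94.5, 10.2]]
305 [[-122.5, -11.8], [-122.5, 9.5]]
317.1925925925926 121.80740740740741 135.0
(317.1925925925926, 121.80740740740741) [ 0.4509 -0.215   0.008 ] [ 58.3  -1.  161.9]
(317, 108) [ 0.4417 -0.2221  0.008 ] [ 69.9  -1.2 161.9]
(317, 311) [ 0.6015 -0.1029  0.008 ] [-129.4   -0.6  161.8]
```

Emit:
{"api": "apply_moves", "payload": {"plan": [{"tx":1,"ty":-1,"tz":-40,"rx":0,"ry":0,"rz":0,"jaw":0.1},{"tx":1,"ty":-1,"tz":-80,"rx":0,"ry":0,"rz":0,"jaw":0.1},{"tx":1,"ty":-1,"tz":-115,"rx":0,"ry":0,"rz":0,"jaw":0.1},{"tx":1,"ty":-1,"tz":-140,"rx":0,"ry":0,"rz":0,"jaw":0.1},{"tx":1,"ty":-1,"tz":-155,"rx":0,"ry":0,"rz":0,"jaw":0.1},{"tx":1,"ty":-1,"tz":-163,"rx":0,"ry":0,"rz":0,"jaw":0.1},{"tx":1,"ty":-1,"tz":-167,"rx":0,"ry":0,"rz":0,"jaw":0.1},{"tx":1,"ty":-1,"tz":-167,"rx":0,"ry":0,"rz":0,"jaw":0.1}], "grip_force": 30}}

```text
time_s: 3.55
position: [0.4984, -0.1806, 0.0031]
tool_rot: [[-0.804, -0.595, 0.0], [-0.595, 0.804, -0.0], [-0.0, -0.0, -1.0]]
ft_force: [-0.1, 0.5, 0.5]
grip_width: 0.0471
```

Emit:
{"api": "apply_moves", "payload": {"plan": [{"tx":0,"ty":0,"tz":0,"rx":0,"ry":0,"rz":0,"jaw":-0.3},{"tx":0,"ty":0,"tz":0,"rx":0,"ry":0,"rz":0,"jaw":-0.6},{"tx":0,"ty":0,"tz":0,"rx":0,"ry":0,"rz":0,"jaw":-0.8},{"tx":0,"ty":0,"tz":0,"rx":0,"ry":0,"rz":0,"jaw":-0.8},{"tx":0,"ty":0,"tz":0,"rx":0,"ry":0,"rz":0,"jaw":-0.8}], "grip_force": 30}}

```text
time_s: 4.05
position: [0.4988, -0.1809, 0.004]
tool_rot: [[-0.804, -0.595, 0.002], [-0.595, 0.804, -0.001], [-0.001, -0.002, -1.0]]
ft_force: [0.2, -0.0, 7.4]
grip_width: 0.0225
```

Emit:
{"api": "apply_moves", "payload": {"plan": [{"tx":0,"ty":0,"tz":10,"rx":0,"ry":0,"rz":0,"jaw":-0.8},{"tx":0,"ty":0,"tz":30,"rx":0,"ry":0,"rz":0,"jaw":-0.8},{"tx":0,"ty":0,"tz":60,"rx":0,"ry":0,"rz":0,"jaw":-0.8},{"tx":0,"ty":0,"tz":90,"rx":0,"ry":0,"rz":0,"jaw":-0.8},{"tx":0,"ty":0,"tz":120,"rx":0,"ry":0,"rz":0,"jaw":-0.8},{"tx":0,"ty":0,"tz":120,"rx":0,"ry":0,"rz":0,"jaw":-0.8}]}}

```text
time_s: 4.65
position: [0.5002, -0.1817, 0.1283]
tool_rot: [[-0.804, -0.595, 0.008], [-0.595, 0.804, -0.005], [-0.004, -0.009, -1.0]]
ft_force: [-0.1, 0.0, -1.6]
grip_width: 0.0223
```

Run:
```python
from h import *
snap('wrist','w2'); o=env.observe(); print(o['time_s'],o['position'],np.degrees(np.arctan2(o['tool_rot'][1,0],o['tool_rot'][0,0])),o['ft_force'],o['grip_width'])
```

```text
4.7 [ 0.4993723  -0.18115987  0.12599492] -143.51081049963452 [ 0.43962892 -0.10559108 -1.87952126] 0.02232924905916978
```

View pics/w2.png

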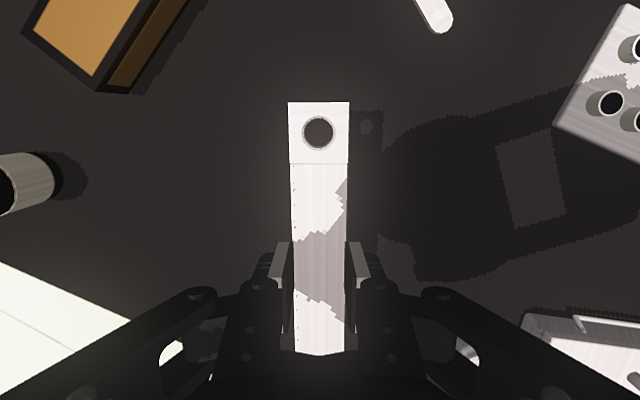

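The bar is held level, with the eye at (318,132). I'll compute its offset in the tool frame and the move to the pin.

```bash
cat >> h.py <<'E'
def hole(d,o,roi,thr=110,ztop=0.0045):
    x0,y0,x1,y1=roi; g=cv2.cvtColor(d['image'],7)[y0:y1,x0:x1]
    cs,_=cv2.findContours((g<thr).astype(np.uint8),0,1); c=max(cs,key=cv2.contourArea)
    e=cv2.fitEllipse(c); u,v=x0+e[0][0],y0+e[0][1]
    z=o['position'][2]+ztop; P=plane(d,u,v,z); w=e[1]
    dia=np.linalg.norm(plane(d,u-w[0]/2,v,z)-plane(d,u+w[0]/2,v,z))
    print('hole px',round(u,1),round(v,1),w,'dia mm',dia*1000,'world',P,'tool',(o['tool_rot'].T@(P-o['position'])*1000).round(1))
    return P
E
python3 - <<'E'
from h import *
d=load('w2'); o=env.observe()
P=hole(d,o,(295,108,343,158))
for v in (110,150,180,210):
    row=d['image'][v,270:370].min(1); c=np.flatnonzero(row>80)+270
    print(v,[(o['tool_rot'].T@(plane(d,u,v,o['position'][2]+.0045)-o['position'])*1000)[:2].round(1) for u in (c[0],c[-1]+1)])
E
```

```text
hole px 318.0 132.4 (27.97211265563965, 28.366247177124023) dia mm 11.33030567491706 world [ 0.45298401 -0.21641953  0.13049492] tool [58.3 -0.8 -4.6]
110 [array([ 67. , -12.7]), array([67. , 11.9])]
150 [array([ 51.2, -12.7]), array([51.2, 11.9])]
180 [array([ 38.6, -12.6]), array([38.7, 11.4])]
210 [array([ 25.4, -12.4]), array([25.5, 11.7])]
```

Emit:
{"api": "apply_moves", "payload": {"plan": [{"tx":0,"ty":34,"tz":12,"rx":0,"ry":0,"rz":0.05,"jaw":-0.8},{"tx":0,"ty":70,"tz":20,"rx":0,"ry":0,"rz":0.1,"jaw":-0.8},{"tx":0,"ty":106,"tz":20,"rx":0,"ry":0,"rz":0.16,"jaw":-0.8},{"tx":0,"ty":142,"tz":20,"rx":0,"ry":0,"rz":0.22,"jaw":-0.8},{"tx":0,"ty":178,"tz":20,"rx":0,"ry":0,"rz":0.28,"jaw":-0.8},{"tx":-1,"ty":214,"tz":20,"rx":0,"ry":0,"rz":0.34,"jaw":-0.8},{"tx":-2,"ty":250,"tz":20,"rx":0,"ry":0,"rz":0.4,"jaw":-0.8},{"tx":-3,"ty":286,"tz":15,"rx":0,"ry":0,"rz":0.46,"jaw":-0.8},{"tx":-4,"ty":322,"tz":5,"rx":0,"ry":0,"rz":0.52,"jaw":-0.8},{"tx":-4,"ty":355,"tz":-5,"rx":0,"ry":0,"rz":0.56,"jaw":-0.8},{"tx":-4,"ty":376,"tz":-12,"rx":0,"ry":0,"rz":0.585,"jaw":-0.8},{"tx":-4,"ty":376,"tz":-12,"rx":0,"ry":0,"rz":0.585,"jaw":-0.8}]}}

```text
time_s: 5.9
position: [0.4939, 0.1968, 0.1121]
tool_rot: [[-0.339, -0.941, 0.002], [-0.941, 0.339, -0.0], [-0.001, -0.002, -1.0]]
ft_force: [-0.8, -0.4, -0.7]
grip_width: 0.0224
```

Run:
```python
from h import *
snap('wrist','w3'); o=env.observe(); print(o['time_s'],o['position'],np.degrees(np.arctan2(o['tool_rot'][1,0],o['tool_rot'][0,0])),o['tool_rot'][2],o['ft_force'],o['grip_width'])
```

```text
5.95 [0.49436367 0.19544496 0.1127213 ] -109.8961291031962 [-5.78652874e-04 -3.30250768e-03 -9.99994379e-01] [ 0.61330293  0.50083496 -1.53646759] 0.022678586962063978
```

View pics/w3.png

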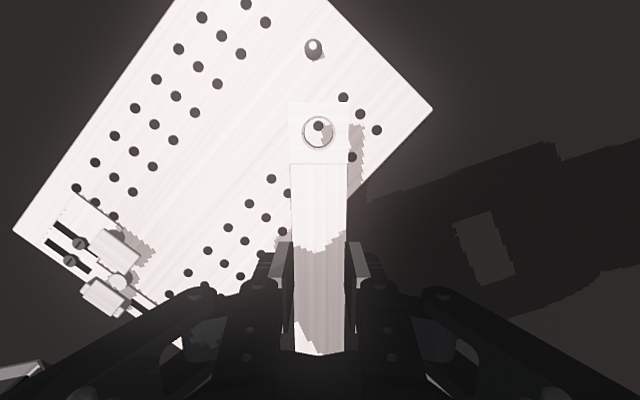

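The picture shows the pin head at about (313,45), just past the bar's square end, and the eye at (318,132). The keeper's lip is at about (113,250), its roller at (118,282). I'll enlarge both.

Run:
```python
from h import *
d=load('w3'); im=d['image'][:,:,::-1]
a=cv2.resize(im[25:75,285:345],None,fx=6,fy=6,interpolation=2); b=cv2.resize(im[200:325,55:165],None,fx=4,fy=4,interpolation=2)
o=np.zeros((500,810,3),np.uint8); o[:300,:360]=a; o[:500,365:805]=b; cv2.imwrite('pics/c3.png',o[:, :800])
```

```text
(no output)
```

View pics/c3.png

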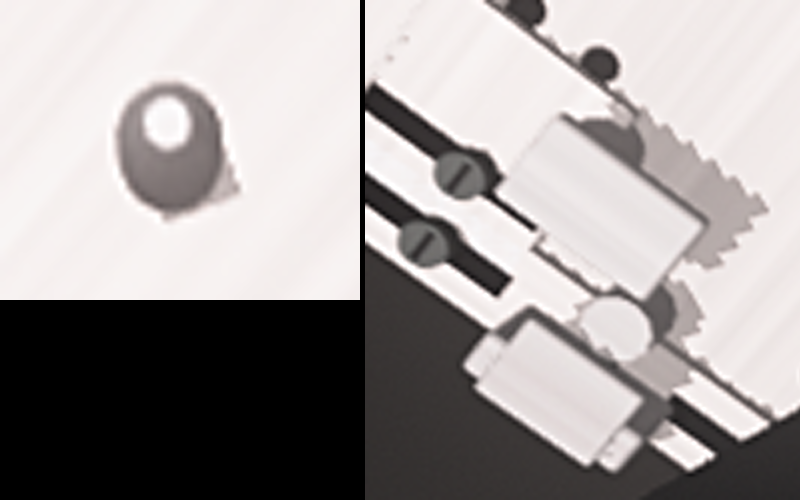

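Run:
```python
from h import *
d=load('w3'); o=env.observe()
A=lambda u,v:(285+(u+.5)/6-.5,25+(v+.5)/6-.5); B=lambda u,v:(55+(u-365+.5)/4-.5,200+(v+.5)/4-.5)
R=o['tool_rot'];p=o['position']
pin=plane(d,*A(167,122),.063); print('pin top',pin,'tool',(R.T@(pin-p)*1000).round(1))
f=plane(d,*A(168,212),.045);print('foot near edge',f, 'dist',1000*np.linalg.norm((f-pin)[:2]))
l,r=plane(d,*A(117,146),.05),plane(d,*A(222,146),.05);print('width',1000*np.linalg.norm(l-r),'mid',(l+r)/2)
eye=hole(d,o,(298,108,340,158),thr=200)
print('eye->pin move mm',(1000*(pin-eye)).round(1))
yaw=np.radians(27.9); ex=np.array([np.cos(yaw),np.sin(yaw)]); ey=np.array([-ex[1],ex[0]])
def cas(P): q=(P-pin)[:2]*1000; return (q@ex-95).round(1),(q@ey).round(1)
for n,uv,z in [('lip1',(560,115),.0595),('lip2',(708,225),.0595),('lip3',(650,298),.0595),('lip4',(497,190),.0595),('roller',(617,328),.057)]: print(n,cas(plane(d,*B(*uv),z)))
t=load('top0')
for n in ['c1']:pass
# lid corner check in w3: right corner (433,109)
print('lid corner right',cas(plane(d,433,109,.045)),'left corner',cas(plane(d,13,230,.045)))
```

```text
pin top [0.46242201 0.10190624 0.063     ] tool [98.9 -1.6 49.7]
foot near edge [0.46430257 0.10630437 0.045     ] dist 4.7833164122403735
width 9.748244913385639 mid [0.46236491 0.10167959 0.05      ]
hole px 316.9 132.3 (28.020288467407227, 29.480619430541992) dia mm 11.119020788422002 world [0.47391877 0.14176321 0.1172213 ] tool [57.4  0.9 -4.5]
eye->pin move mm [-11.5 -39.9 -54.2]
lip1 (np.float64(66.8), np.float64(-25.8))
lip2 (np.float64(66.7), np.float64(1.2))
lip3 (np.float64(83.3), np.float64(1.6))
lip4 (np.float64(83.8), np.float64(-26.3))
roller (np.float64(93.3), np.float64(0.3))
lid corner right (np.float64(-119.4), np.float64(74.3)) left corner (np.float64(118.2), np.float64(-72.9))
```

Pin views agree: top centre (0.4624, 0.1019) and shank (0.4624, 0.1017). The lid corners check within 2 mm. From both lip and roller, the keeper stands about −2.7 mm off mid-setting. For the eye I'll use the high-contrast hole reading from w2, tool (58.3, −0.8).

Run:
```python
from h import *
d=load('w3');o=env.observe(); R=o['tool_rot'];p=o['position']
e=p+R@np.array([.0583,-.0008,-.0045]); print(p,e,'px',proj(d,e),'move',1000*(np.array([.4624,.1018,0])-e))
x=cv2.resize(d['image'][95:170,280:360,::-1],None,fx=6,fy=6,interpolation=2); cv2.imwrite('pics/c4.png',x)
```

```text
[0.49436367 0.19544496 0.1127213 ] [0.47526063 0.14035519 0.11719018] px [312.55787047 130.03802786] move [ -12.86063261  -38.55518886 -117.19017737]
```

View pics/c4.png

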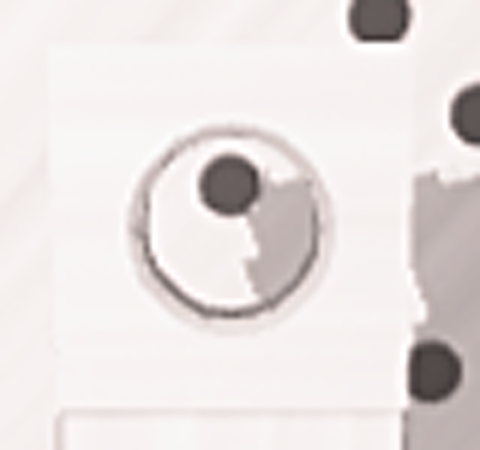

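The arm was still settling during that shot, so the image and the state disagree by about 2 mm. I'll move the eye over the pin, let it settle, then look through the hole.

Emit:
{"api": "apply_moves", "payload": {"plan": [{"tx":-4,"ty":-13,"tz":0,"rx":0,"ry":0,"rz":0,"jaw":-0.8},{"tx":-8,"ty":-26,"tz":-10,"rx":0,"ry":0,"rz":0,"jaw":-0.8},{"tx":-12,"ty":-39,"tz":-20,"rx":0,"ry":0,"rz":0,"jaw":-0.8},{"tx":-12,"ty":-39,"tz":-30,"rx":0,"ry":0,"rz":0,"jaw":-0.8},{"tx":-12,"ty":-39,"tz":-30,"rx":0,"ry":0,"rz":0,"jaw":-0.8},{"tx":-12,"ty":-39,"tz":-30,"rx":0,"ry":0,"rz":0,"jaw":-0.8},{"tx":-12,"ty":-39,"tz":-30,"rx":0,"ry":0,"rz":0,"jaw":-0.8},{"tx":-12,"ty":-39,"tz":-30,"rx":0,"ry":0,"rz":0,"jaw":-0.8}]}}

```text
time_s: 6.75
position: [0.4826, 0.1567, 0.0831]
tool_rot: [[-0.34, -0.94, 0.004], [-0.94, 0.34, -0.001], [-0.001, -0.004, -1.0]]
ft_force: [-0.6, -0.3, -0.4]
grip_width: 0.0226
```

Run:
```python
from h import *
o=env.observe(); d=snap('wrist','w4'); o2=env.observe(); print(o2['time_s'],o['position'],o2['position'],o2['tool_rot'].round(4).tolist(),o2['ft_force'],o2['grip_width'])
cv2.imwrite('pics/c5.png',cv2.resize(d['image'][95:170,270:370,::-1],None,fx=8,fy=8,interpolation=2))
```

```text
6.8 [0.48261797 0.15668734 0.08308273] [0.4825708  0.15670378 0.08303711] [[-0.3399, -0.9405, 0.0041], [-0.9405, 0.3399, -0.0005], [-0.0009, -0.004, -1.0]] [-1.47352079  0.45173474 -2.00502493] 0.023131845930151284
```

View pics/c5.png

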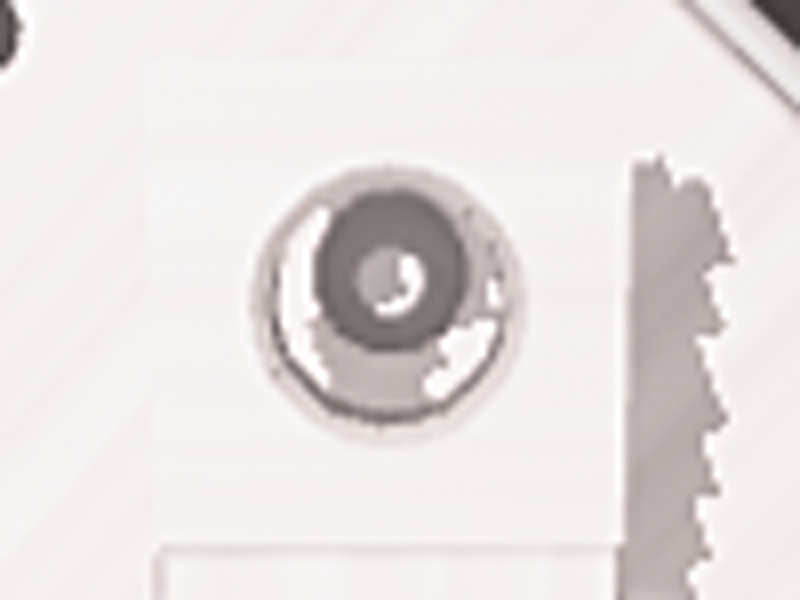

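Through the hole the pin head shows at crop (391,281), with the hole rim centred at (388,304). I'll convert both to a residual.

Run:
```python
from h import *
d=load('w4'); C=lambda u,v:(270+(u+.5)/8-.5,95+(v+.5)/8-.5)
h=plane(d,*C(388,304),.0875); p=plane(d,*C(391,281),.063); print(h,p,1000*(p-h), 'rim dia',1000*np.linalg.norm(plane(d,*C(250,304),.0875)-plane(d,*C(527,304),.0875)))
f=plane(d,*C(391,271),.055);print('pin shoulder',f)
hb=plane(d,*C(388,303),.0795);
```

```text
[0.46223642 0.10201938 0.0875    ] [0.46224019 0.10215525 0.063     ] [ 3.77172948e-03  1.35870562e-01 -2.45000000e+01] rim dia 13.818273779489918
pin shoulder [0.46220747 0.10196176 0.055     ]
```

Eye and pin are aligned within 0.2 mm. I'll go straight down, slowly.

Emit:
{"api": "apply_moves", "payload": {"plan": [{"tx":0,"ty":0,"tz":-6,"rx":0,"ry":0,"rz":0,"jaw":-0.8},{"tx":0,"ty":0,"tz":-12,"rx":0,"ry":0,"rz":0,"jaw":-0.8},{"tx":0,"ty":0,"tz":-17,"rx":0,"ry":0,"rz":0,"jaw":-0.8},{"tx":0,"ty":0,"tz":-21,"rx":0,"ry":0,"rz":0,"jaw":-0.8},{"tx":0,"ty":0,"tz":-24,"rx":0,"ry":0,"rz":0,"jaw":-0.8},{"tx":0,"ty":0,"tz":-24,"rx":0,"ry":0,"rz":0,"jaw":-0.8}]}}

```text
time_s: 7.4
position: [0.4824, 0.1567, 0.0586]
tool_rot: [[-0.34, -0.94, 0.003], [-0.94, 0.34, -0.001], [-0.001, -0.003, -1.0]]
ft_force: [-0.2, -0.0, -1.2]
grip_width: 0.0227
```

Emit:
{"api": "apply_moves", "payload": {"plan": [{"tx":0,"ty":0,"tz":-3,"rx":0,"ry":0,"rz":0,"jaw":-0.8},{"tx":0,"ty":0,"tz":-6,"rx":0,"ry":0,"rz":0,"jaw":-0.8},{"tx":0,"ty":0,"tz":-8,"rx":0,"ry":0,"rz":0,"jaw":-0.8},{"tx":0,"ty":0,"tz":-8,"rx":0,"ry":0,"rz":0,"jaw":-0.8}]}}

```text
time_s: 7.8
position: [0.4822, 0.1566, 0.0503]
tool_rot: [[-0.34, -0.94, 0.003], [-0.94, 0.34, -0.001], [-0.0, -0.003, -1.0]]
ft_force: [0.1, 0.6, -0.7]
grip_width: 0.0225
```

Run:
```python
from h import *
d=snap('wrist','w5'); o=env.observe(); print(o['position'],o['ft_force'],o['wrist_torque'])
```

```text
[0.48232966 0.15666878 0.05046418] [-0.08030672 -1.13364302 -1.19782723] [-0.05075461  0.01622192  0.00088331]
```

View pics/w5.png

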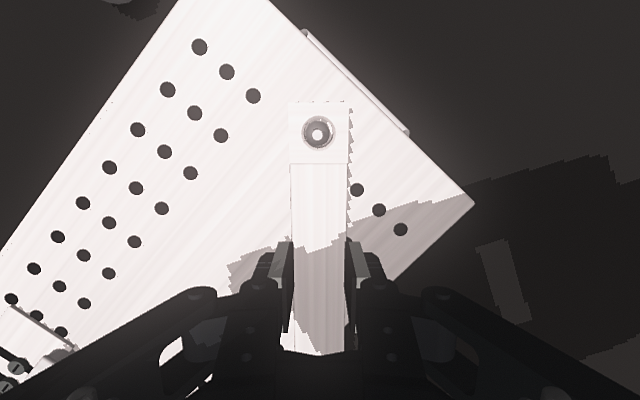

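The pin head now stands in the eye at (317,133) with no side force. I'll lower the last 2 mm and open the jaws to a loose straddle.

Emit:
{"api": "apply_moves", "payload": {"plan": [{"tx":0,"ty":0,"tz":-1,"rx":0,"ry":0,"rz":0,"jaw":-0.8},{"tx":0,"ty":0,"tz":-2,"rx":0,"ry":0,"rz":0,"jaw":-0.8},{"tx":0,"ty":0,"tz":-2,"rx":0,"ry":0,"rz":0,"jaw":-0.3},{"tx":0,"ty":0,"tz":-2,"rx":0,"ry":0,"rz":0,"jaw":-0.2},{"tx":0,"ty":0,"tz":-2,"rx":0,"ry":0,"rz":0,"jaw":-0.2},{"tx":0,"ty":0,"tz":-2,"rx":0,"ry":0,"rz":0,"jaw":-0.2}]}}

```text
time_s: 8.45
position: [0.4824, 0.1567, 0.0485]
tool_rot: [[-0.34, -0.94, 0.003], [-0.94, 0.34, -0.001], [-0.001, -0.003, -1.0]]
ft_force: [0.3, -0.2, -0.5]
grip_width: 0.0344
```

Run:
```python
from h import *
d=snap('wrist','w6'); o=env.observe(); print(o['position'],o['ft_force'],o['grip_width'])
```

```text
[0.48234647 0.15665935 0.04844392] [-0.17995349  0.43578146  0.73256039] 0.03436946495342429
```

View pics/w6.png

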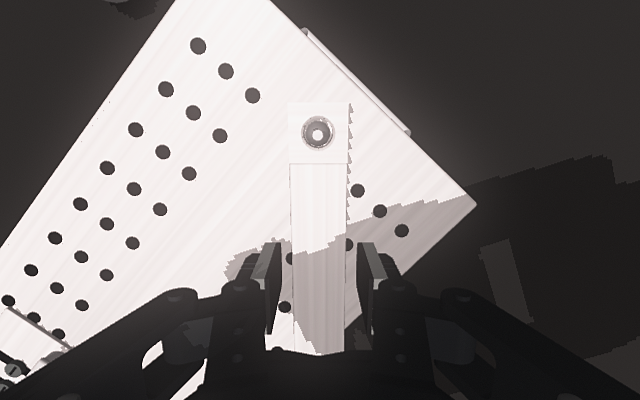

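Released. The bar lies flat at about 42° open, with the pin through the eye. Next I'll slide the loose straddle out to 135 mm from the pin and work out the swing arc.

Emit:
{"api": "apply_moves", "payload": {"plan": [{"tx":5,"ty":15,"tz":0,"rx":0,"ry":0,"rz":0,"jaw":-0.2},{"tx":11,"ty":32,"tz":0,"rx":0,"ry":0,"rz":0,"jaw":-0.2},{"tx":18,"ty":50,"tz":0,"rx":0,"ry":0,"rz":0,"jaw":-0.2},{"tx":23,"ty":65,"tz":0,"rx":0,"ry":0,"rz":0,"jaw":-0.2},{"tx":26,"ty":72,"tz":0,"rx":0,"ry":0,"rz":0,"jaw":-0.2},{"tx":26,"ty":72,"tz":0,"rx":0,"ry":0,"rz":0,"jaw":-0.2}]}}

```text
time_s: 9.1
position: [0.5085, 0.2297, 0.0483]
tool_rot: [[-0.339, -0.941, 0.003], [-0.941, 0.339, -0.0], [-0.001, -0.003, -1.0]]
ft_force: [-1.3, -0.1, 0.2]
grip_width: 0.0345
```

Run:
```python
from h import *
o=env.observe(); p=o['position']; P=np.array([.4623,.102]); q=p[:2]-P; print(o['time_s'],p,np.linalg.norm(q),np.degrees(np.arctan2(q[1],q[0])),o['ft_force'],'yaw',np.degrees(np.arctan2(o['tool_rot'][1,0],o['tool_rot'][0,0])))
for a in range(67,22,-3):
    t=P+.135*np.array([np.cos(np.radians(a)),np.sin(np.radians(a))]); print(a,((t-p[:2])*1000).round(1), round(np.radians(a-70),3))
snap('scene','s7')
cv2.imwrite('pics/c7.png',cv2.resize(load('s7')['image'][120:320,280:540,::-1],None,fx=3,fy=3,interpolation=2))
```

```text
9.1 [0.50854345 0.22974232 0.04829551] 0.13585490839319384 70.09945268775444 [-1.33935519 -0.08588478  0.20627639] yaw -109.79762110052351
67 [ 6.5 -3.5] -0.052
64 [12.9 -6.4] -0.105
61 [19.2 -9.7] -0.157
58 [ 25.3 -13.3] -0.209
55 [ 31.2 -17.2] -0.262
52 [ 36.9 -21.4] -0.314
49 [ 42.3 -25.9] -0.367
46 [ 47.5 -30.6] -0.419
43 [ 52.5 -35.7] -0.471
40 [ 57.2 -41. ] -0.524
37 [ 61.6 -46.5] -0.576
34 [ 65.7 -52.3] -0.628
31 [ 69.5 -58.2] -0.681
28 [ 73.  -64.4] -0.733
25 [ 76.1 -70.7] -0.785
```

View pics/c7.png

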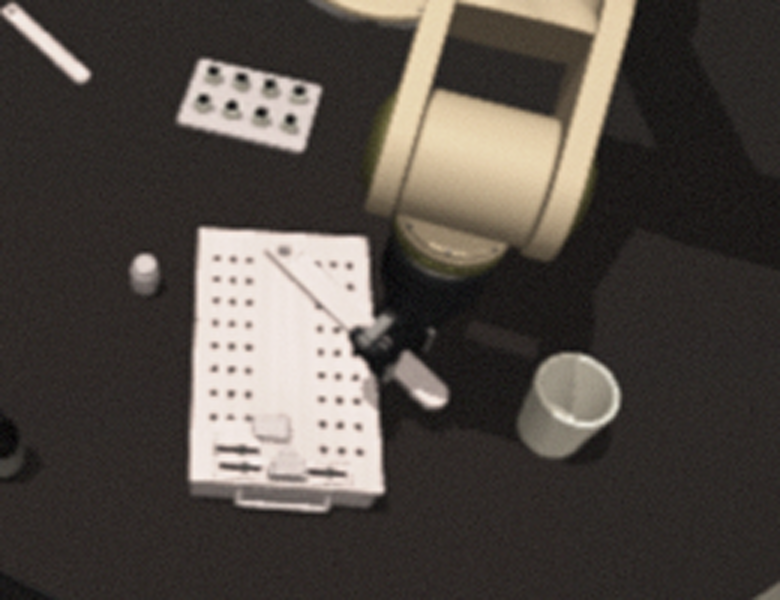

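The bar lies flat on the lid, open towards +y, with the pin at (284,250) and the tip at (435,398) in the crop, clear of the cup. I'll swing it in to TCP angle 40°.

Emit:
{"api": "apply_moves", "payload": {"plan": [{"tx":6.5,"ty":-3.5,"tz":0,"rx":0,"ry":0,"rz":-0.052,"jaw":-0.2},{"tx":13,"ty":-6.5,"tz":0,"rx":0,"ry":0,"rz":-0.105,"jaw":-0.2},{"tx":19,"ty":-9.5,"tz":0,"rx":0,"ry":0,"rz":-0.157,"jaw":-0.2},{"tx":25.5,"ty":-13.5,"tz":0,"rx":0,"ry":0,"rz":-0.21,"jaw":-0.2},{"tx":31,"ty":-17,"tz":0,"rx":0,"ry":0,"rz":-0.262,"jaw":-0.2},{"tx":37,"ty":-21.5,"tz":0,"rx":0,"ry":0,"rz":-0.314,"jaw":-0.2},{"tx":42.5,"ty":-26,"tz":0,"rx":0,"ry":0,"rz":-0.367,"jaw":-0.2},{"tx":47.5,"ty":-30.5,"tz":0,"rx":0,"ry":0,"rz":-0.42,"jaw":-0.2},{"tx":52.5,"ty":-35.5,"tz":0,"rx":0,"ry":0,"rz":-0.471,"jaw":-0.2},{"tx":57,"ty":-41,"tz":0,"rx":0,"ry":0,"rz":-0.524,"jaw":-0.2},{"tx":57,"ty":-41,"tz":0,"rx":0,"ry":0,"rz":-0.524,"jaw":-0.2}]}}

```text
time_s: 10.25
position: [0.5655, 0.1869, 0.0482]
tool_rot: [[-0.766, -0.643, 0.002], [-0.643, 0.766, -0.002], [-0.0, -0.003, -1.0]]
ft_force: [-0.5, -0.9, 0.7]
grip_width: 0.034
```

Run:
```python
from h import *
d=snap('wrist','w8');snap('scene','s8')
o=env.observe(); p=o['position']; P=np.array([.4623,.102]); q=p[:2]-P; print(o['time_s'],p,np.linalg.norm(q),np.degrees(np.arctan2(q[1],q[0])),o['ft_force'],'yaw',np.degrees(np.arctan2(o['tool_rot'][1,0],o['tool_rot'][0,0])))
a=cv2.resize(load('s8')['image'][180:310,330:430,::-1],None,fx=3,fy=3,interpolation=2)
b=cv2.resize(d['image'][:,:,::-1],(480,300))
c=np.zeros((400,790,3),np.uint8); c[:390,:300]=a; c[:300,305:785]=b; cv2.imwrite('pics/c8.png',c)
for a in range(38,22,-1):
    t=P+.135*np.array([np.cos(np.radians(a)),np.sin(np.radians(a))]); print(a,((t-p[:2])*1000).round(1), round(np.radians(a-40),3))
```

```text
10.35 [0.56498042 0.18766196 0.04825248] 0.1337207578316572 39.83682250808867 [-0.38030318 -0.33865088  0.27232091] yaw -139.81359621651472
38 [ 3.7 -2.5] -0.035
37 [ 5.1 -4.4] -0.052
36 [ 6.5 -6.3] -0.07
35 [ 7.9 -8.2] -0.087
34 [  9.2 -10.2] -0.105
33 [ 10.5 -12.1] -0.122
32 [ 11.8 -14.1] -0.14
31 [ 13.  -16.1] -0.157
30 [ 14.2 -18.2] -0.175
29 [ 15.4 -20.2] -0.192
28 [ 16.5 -22.3] -0.209
27 [ 17.6 -24.4] -0.227
26 [ 18.7 -26.5] -0.244
25 [ 19.7 -28.6] -0.262
24 [ 20.6 -30.8] -0.279
23 [ 21.6 -32.9] -0.297
```

View pics/c8.png

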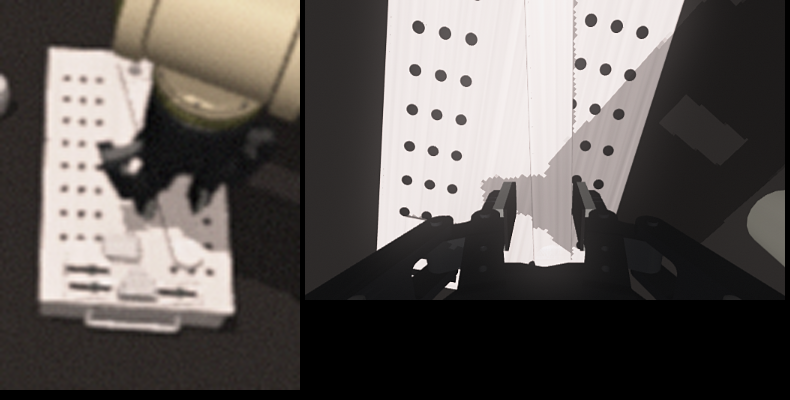

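The straddle works: the bar is touching the trailing finger and its tip has come in over the lid. I'll go on to just before the roller, at TCP angle 30°.

Emit:
{"api": "apply_moves", "payload": {"plan": [{"tx":3.5,"ty":-2.5,"tz":0,"rx":0,"ry":0,"rz":-0.035,"jaw":-0.2},{"tx":6.5,"ty":-6.5,"tz":0,"rx":0,"ry":0,"rz":-0.07,"jaw":-0.2},{"tx":9,"ty":-10,"tz":0,"rx":0,"ry":0,"rz":-0.105,"jaw":-0.2},{"tx":12,"ty":-14,"tz":0,"rx":0,"ry":0,"rz":-0.14,"jaw":-0.2},{"tx":14,"ty":-18,"tz":0,"rx":0,"ry":0,"rz":-0.175,"jaw":-0.2},{"tx":14,"ty":-18,"tz":0,"rx":0,"ry":0,"rz":-0.175,"jaw":-0.2}]}}

```text
time_s: 10.95
position: [0.5793, 0.169, 0.0482]
tool_rot: [[-0.866, -0.501, 0.001], [-0.501, 0.866, -0.002], [-0.0, -0.003, -1.0]]
ft_force: [0.7, -0.7, 0.2]
grip_width: 0.034
```

```bash
cat >> h.py <<'E'
def st(a0=None,tol=12):
    o=env.observe(); p=o['position']; P=np.array([.4623,.102]); q=p[:2]-P; r=np.linalg.norm(q);th=np.degrees(np.arctan2(q[1],q[0]))
    t=np.array([-q[1],q[0]])/r
    print(o['time_s'],p.round(4),'r',r.round(4),'th',th.round(2),'F',o['ft_force'].round(2),'Ftan',(o['ft_force'][:2]@t).round(2),'grip',o['grip_width'].round(4),'yaw',np.degrees(np.arctan2(o['tool_rot'][1,0],o['tool_rot'][0,0])).round(2))
    return o,th
E
python3 - <<'E'
from h import *
o,th=st(); p=o['position'];P=np.array([.4623,.102])
for a in np.arange(30,20,-.5):
    t=P+.135*np.array([np.cos(np.radians(a)),np.sin(np.radians(a))]); print(a,((t-p[:2])*1000).round(1), round(np.radians(a-30),3))
snap('wrist','w9')
E
```

```text
Traceback (most recent call last):
  File "h.py", line 36, in st
    print(o['time_s'],p.round(4),'r',r.round(4),'th',th.round(2),'F',o['ft_force'].round(2),'Ftan',(o['ft_force'][:2]@t).round(2),'grip',o['grip_width'].round(4),'yaw',np.degrees(np.arctan2(o['tool_rot'][1,0],o['tool_rot'][0,0])).round(2))
                                                                                                                                         ^^^^^^^^^^^^^^^^^^^^^
AttributeError: 'float' object has no attribute 'round'
```

```bash
sed -i "s/o\['grip_width'\].round(4)/round(float(o['grip_width']),4)/" h.py
python3 - <<'E'
from h import *
snap('wrist','w9')
o,th=st(); p=o['position'];P=np.array([.4623,.102])
for a in np.arange(30,20,-.5):
    t=P+.135*np.array([np.cos(np.radians(a)),np.sin(np.radians(a))]); print(a,((t-p[:2])*1000).round(1), round(np.radians(a-30),3))
E
```

```text
11.0 [0.5792 0.1693 0.0482] r 0.1349 th 29.94 F [ 0.18 -0.63  1.15] Ftan -0.63 grip 0.0343 yaw -149.88
30.0 [0.  0.2] 0.0
29.5 [ 0.6 -0.8] -0.009
29.0 [ 1.2 -1.8] -0.017
28.5 [ 1.8 -2.9] -0.026
28.0 [ 2.3 -3.9] -0.035
27.5 [ 2.9 -5. ] -0.044
27.0 [ 3.4 -6. ] -0.052
26.5 [ 3.9 -7.1] -0.061
26.0 [ 4.5 -8.1] -0.07
25.5 [ 5.  -9.2] -0.079
25.0 [  5.5 -10.2] -0.087
24.5 [  6.  -11.3] -0.096
24.0 [  6.5 -12.4] -0.105
23.5 [  6.9 -13.5] -0.113
23.0 [  7.4 -14.5] -0.122
22.5 [  7.9 -15.6] -0.131
22.0 [  8.3 -16.7] -0.14
21.5 [  8.7 -17.8] -0.148
21.0 [  9.2 -18.9] -0.157
20.5 [  9.6 -20. ] -0.166
```

View pics/w9.png

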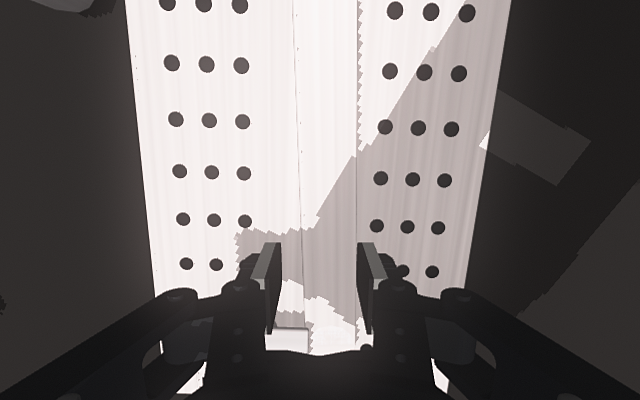

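Emit:
{"api": "apply_moves", "payload": {"plan": [{"tx":0.6,"ty":-0.8,"tz":0,"rx":0,"ry":0,"rz":-0.009,"jaw":-0.2},{"tx":1.2,"ty":-1.8,"tz":0,"rx":0,"ry":0,"rz":-0.017,"jaw":-0.2},{"tx":1.8,"ty":-2.9,"tz":0,"rx":0,"ry":0,"rz":-0.026,"jaw":-0.2},{"tx":2.3,"ty":-3.9,"tz":0,"rx":0,"ry":0,"rz":-0.035,"jaw":-0.2}]}}

```text
time_s: 11.4
position: [0.5806, 0.1657, 0.048]
tool_rot: [[-0.882, -0.471, -0.001], [-0.471, 0.882, -0.002], [0.002, -0.001, -1.0]]
ft_force: [-5.3, 3.9, 2.2]
grip_width: 0.034
```

Run:
```python
from h import *
st()
```

```text
11.4 [0.5806 0.1657 0.048 ] r 0.1344 th 28.3 F [-5.26  3.9   2.21] Ftan 5.92 grip 0.034 yaw -151.9
```

Roller contact starts where predicted: Ftan 5.9 N with the bar at about 30.3°. I'll ease on.

Emit:
{"api": "apply_moves", "payload": {"plan": [{"tx":0.7,"ty":-1,"tz":0,"rx":0,"ry":0,"rz":-0.005,"jaw":-0.2},{"tx":1.2,"ty":-2,"tz":0,"rx":0,"ry":0,"rz":-0.01,"jaw":-0.2},{"tx":1.7,"ty":-3,"tz":0,"rx":0,"ry":0,"rz":-0.01,"jaw":-0.2}]}}

```text
time_s: 11.7
position: [0.5814, 0.1638, 0.048]
tool_rot: [[-0.887, -0.462, -0.003], [-0.462, 0.887, -0.0], [0.003, 0.001, -1.0]]
ft_force: [-4.6, 6.8, 2.9]
grip_width: 0.0343
```

Run:
```python
from h import *
st()
```

```text
11.7 [0.5814 0.1638 0.048 ] r 0.1342 th 27.41 F [-4.59  6.75  2.86] Ftan 8.11 grip 0.0343 yaw -152.48
```

Emit:
{"api": "apply_moves", "payload": {"plan": [{"tx":0.7,"ty":-1.4,"tz":0,"rx":0,"ry":0,"rz":0,"jaw":-0.2},{"tx":1.0,"ty":-2,"tz":0,"rx":0,"ry":0,"rz":0,"jaw":-0.2},{"tx":1.3,"ty":-2.6,"tz":0,"rx":0,"ry":0,"rz":0,"jaw":-0.2}]}}

```text
time_s: 12.0
position: [0.5826, 0.1618, 0.048]
tool_rot: [[-0.887, -0.462, -0.003], [-0.462, 0.887, 0.001], [0.002, 0.002, -1.0]]
ft_force: [-1.7, 3.9, 0.6]
grip_width: 0.0344
```

Run:
```python
from h import *
st()
```

```text
12.0 [0.5826 0.1618 0.048 ] r 0.1343 th 26.44 F [-1.66  3.87  0.65] Ftan 4.2 grip 0.0344 yaw -152.49
```

Force has fallen from 8.1 to 4.2 N, so it's cresting the roller. I'll continue with a small step.

Emit:
{"api": "apply_moves", "payload": {"plan": [{"tx":0.4,"ty":-0.9,"tz":0,"rx":0,"ry":0,"rz":0,"jaw":-0.2},{"tx":0.7,"ty":-1.5,"tz":0,"rx":0,"ry":0,"rz":0,"jaw":-0.2}]}}

```text
time_s: 12.2
position: [0.5836, 0.1602, 0.0481]
tool_rot: [[-0.887, -0.462, -0.002], [-0.462, 0.887, 0.0], [0.002, 0.001, -1.0]]
ft_force: [-0.5, 1.3, -0.2]
grip_width: 0.0341
```

Run:
```python
from h import *
st()
```

```text
12.2 [0.5836 0.1602 0.0481] r 0.1345 th 25.65 F [-0.48  1.33 -0.21] Ftan 1.41 grip 0.0341 yaw -152.49
```

Emit:
{"api": "apply_moves", "payload": {"plan": [{"tx":0.4,"ty":-0.9,"tz":0,"rx":0,"ry":0,"rz":0,"jaw":-0.2},{"tx":0.7,"ty":-1.5,"tz":0,"rx":0,"ry":0,"rz":0,"jaw":-0.2}]}}

```text
time_s: 12.4
position: [0.5846, 0.1582, 0.0481]
tool_rot: [[-0.887, -0.462, -0.001], [-0.462, 0.887, -0.0], [0.001, 0.001, -1.0]]
ft_force: [-1.0, 0.0, -0.1]
grip_width: 0.0334
```

Run:
```python
from h import *
st(); snap('wrist','w10'); st()
```

```text
12.4 [0.5846 0.1582 0.0481] r 0.1346 th 24.69 F [-0.97  0.04 -0.1 ] Ftan 0.44 grip 0.0334 yaw -152.51
12.45 [0.5846 0.1582 0.0481] r 0.1346 th 24.68 F [-0.45 -0.48  1.7 ] Ftan -0.25 grip 0.0343 yaw -152.52
```

View pics/w10.png

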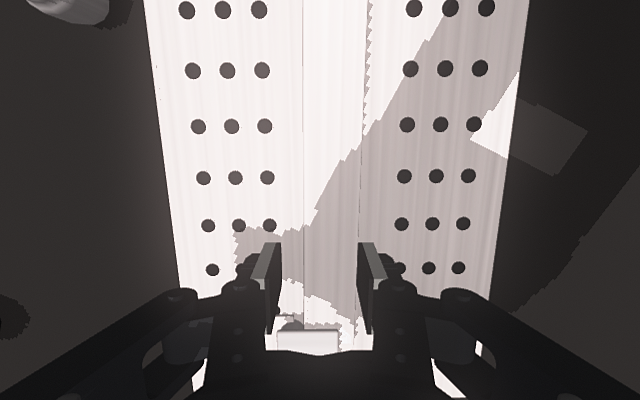

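Force is near zero, so the roller's spring has taken over. I'll feel for the stop.

Emit:
{"api": "apply_moves", "payload": {"plan": [{"tx":0.3,"ty":-0.6,"tz":0,"rx":0,"ry":0,"rz":0,"jaw":-0.2},{"tx":0.6,"ty":-1.2,"tz":0,"rx":0,"ry":0,"rz":0,"jaw":-0.2}]}}

```text
time_s: 12.65
position: [0.5848, 0.1579, 0.0481]
tool_rot: [[-0.887, -0.461, -0.002], [-0.461, 0.887, 0.002], [0.001, 0.003, -1.0]]
ft_force: [-1.8, 7.2, 1.2]
grip_width: 0.0343
```

Run:
```python
from h import *
st()
```

```text
12.65 [0.5848 0.1579 0.0481] r 0.1346 th 24.52 F [-1.76  7.16  1.18] Ftan 7.25 grip 0.0343 yaw -152.53
```

At 7.25 N with only 0.4 mm of travel, it's hard against the stop. I'll back the finger off to centre, rise clear, then shift out to look.

Emit:
{"api": "apply_moves", "payload": {"plan": [{"tx":-1,"ty":2,"tz":0,"rx":0,"ry":0,"rz":0,"jaw":-0.2},{"tx":-2.2,"ty":4.4,"tz":0,"rx":0,"ry":0,"rz":0,"jaw":-0.2},{"tx":-2.2,"ty":4.4,"tz":0,"rx":0,"ry":0,"rz":0,"jaw":-0.2}]}}

```text
time_s: 12.95
position: [0.5825, 0.1624, 0.0481]
tool_rot: [[-0.887, -0.462, -0.002], [-0.462, 0.887, 0.002], [0.001, 0.002, -1.0]]
ft_force: [0.3, -0.9, 0.3]
grip_width: 0.0342
```

Run:
```python
from h import *
st()
```

```text
12.95 [0.5825 0.1624 0.0481] r 0.1345 th 26.66 F [ 0.29 -0.87  0.33] Ftan -0.9 grip 0.0342 yaw -152.51
```

Emit:
{"api": "apply_moves", "payload": {"plan": [{"tx":0,"ty":0,"tz":8,"rx":0,"ry":0,"rz":0,"jaw":-0.2},{"tx":0,"ty":0,"tz":25,"rx":0,"ry":0,"rz":0,"jaw":-0.2},{"tx":0,"ty":0,"tz":55,"rx":0,"ry":0,"rz":0,"jaw":-0.2},{"tx":0,"ty":0,"tz":90,"rx":0,"ry":0,"rz":0,"jaw":-0.2},{"tx":30,"ty":16,"tz":100,"rx":0,"ry":0,"rz":0,"jaw":-0.2},{"tx":60,"ty":32,"tz":100,"rx":0,"ry":0,"rz":0,"jaw":-0.2},{"tx":85,"ty":45,"tz":100,"rx":0,"ry":0,"rz":0,"jaw":-0.2},{"tx":85,"ty":45,"tz":100,"rx":0,"ry":0,"rz":0,"jaw":-0.2},{"tx":85,"ty":45,"tz":100,"rx":0,"ry":0,"rz":0,"jaw":-0.2},{"tx":85,"ty":45,"tz":100,"rx":0,"ry":0,"rz":0,"jaw":-0.2}]}}

```text
time_s: 13.95
position: [0.6669, 0.2069, 0.1485]
tool_rot: [[-0.887, -0.461, -0.003], [-0.461, 0.887, 0.001], [0.002, 0.002, -1.0]]
ft_force: [0.9, -0.1, 0.3]
grip_width: 0.0343
```

Run:
```python
from h import *
d=snap('wrist','w11'); st()
```

```text
14.0 [0.6669 0.2069 0.1486] r 0.2299 th 27.15 F [-1.1   0.17  1.41] Ftan 0.65 grip 0.034 yaw -152.53
```

View pics/w11.png

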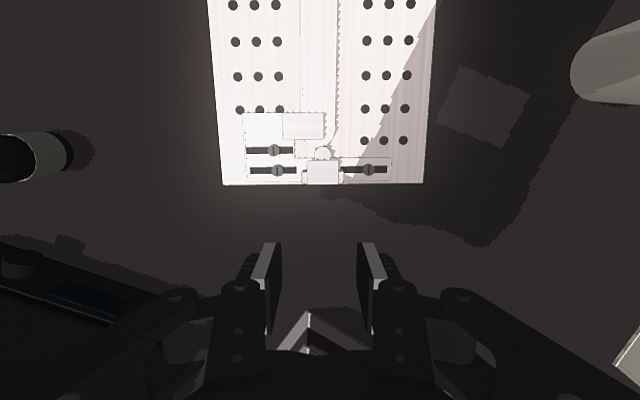

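Run:
```python
from h import *
d=load('w11'); c=cv2.resize(d['image'][80:190,260:400,::-1],None,fx=5,fy=5,interpolation=2)
c=np.clip((c.astype(float)-120)*1.9,0,255).astype(np.uint8)
cv2.imwrite('pics/c11.png',c)
```

```text
(no output)
```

View pics/c11.png

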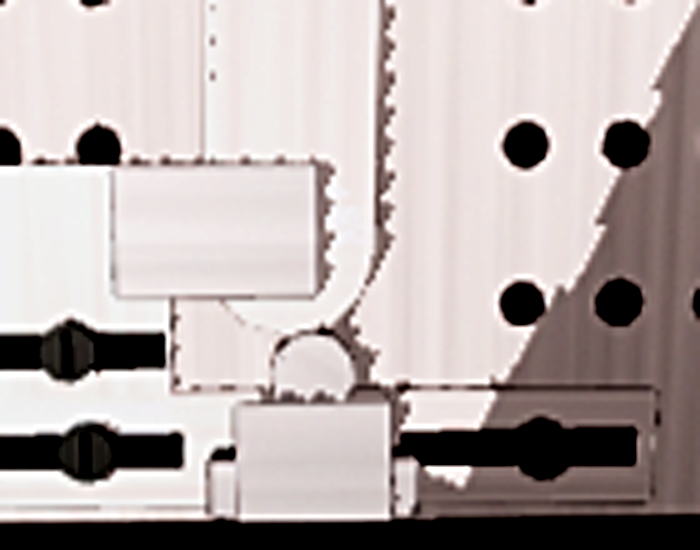

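Enlarged, the bar's rounded end lies under the lip. It sticks out about 7.5 mm beyond the lip edge, against 24−16 = 8 mm expected at home. The roller bears on the outer side of the tip. I'll retreat, wait, and check that it holds and that the bystanders haven't moved.

Emit:
{"api": "apply_moves", "payload": {"plan": [{"tx":-20,"ty":-10,"tz":30,"rx":0,"ry":0,"rz":0,"jaw":-0.2},{"tx":-40,"ty":-20,"tz":70,"rx":0,"ry":0,"rz":0,"jaw":0},{"tx":-60,"ty":-30,"tz":110,"rx":0,"ry":0,"rz":0,"jaw":0.3},{"tx":-60,"ty":-30,"tz":140,"rx":0,"ry":0,"rz":0,"jaw":0.5},{"tx":-60,"ty":-30,"tz":140,"rx":0,"ry":0,"rz":0,"jaw":0.5},{"tx":-60,"ty":-30,"tz":140,"rx":0,"ry":0,"rz":0,"jaw":0.5},{"tx":-60,"ty":-30,"tz":140,"rx":0,"ry":0,"rz":0,"jaw":0.5},{"tx":-60,"ty":-30,"tz":140,"rx":0,"ry":0,"rz":0,"jaw":0.5}]}}

```text
time_s: 14.8
position: [0.6066, 0.1768, 0.2872]
tool_rot: [[-0.887, -0.461, -0.005], [-0.461, 0.887, 0.001], [0.004, 0.003, -1.0]]
ft_force: [0.1, 0.4, -0.7]
grip_width: 0.0642
```

Run:
```python
from h import *
w=snap('wrist','w12'); t=snap('top','t12'); s=snap('scene','s12'); st()
a=cv2.resize(w['image'][:,:,::-1],(400,250)); b=cv2.resize(t['image'][:,:,::-1],(400,250)); 
df=cv2.absdiff(t['image'],load('top0')['image']).max(2); df=cv2.cvtColor((df>40).astype(np.uint8)*255,8)
c=np.vstack([np.hstack([a,b]),np.hstack([cv2.resize(s['image'][:,:,::-1],(400,250)),cv2.resize(df,(400,250))])]); cv2.imwrite('pics/c12.png',c)
```

```text
14.95 [0.6068 0.1769 0.2878] r 0.1628 th 27.39 F [ 0.12 -0.06  0.63] Ftan -0.11 grip 0.0643 yaw -152.53
```

View pics/c12.png

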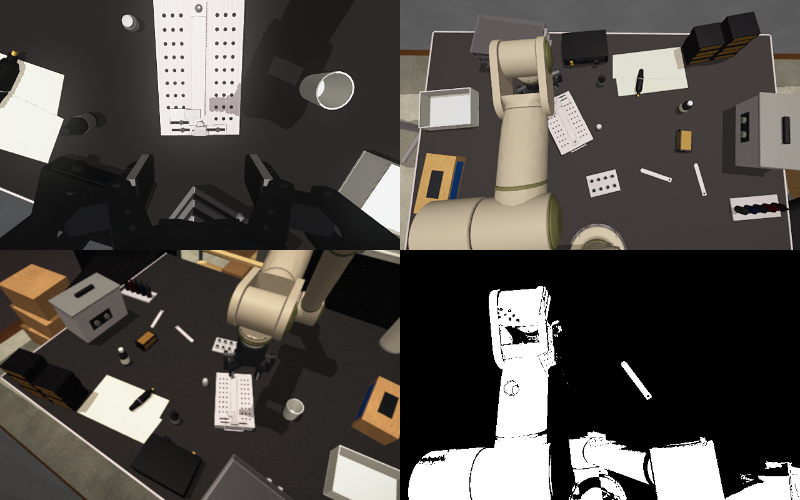

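View pics/w12.png

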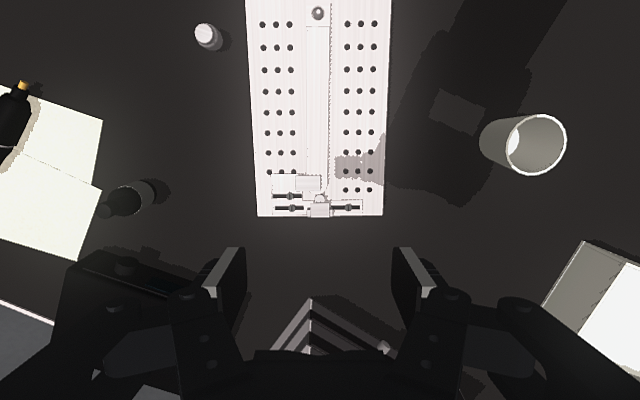

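The bar lies along the centre line with its end under the lip and the pin in the eye at (318,13). The difference image shows only the bar and the arm moved. The cup, hidden in the top view, is at its old place in the scene view. Handing in.

Run:
```python
from rig import env
print(env.close_job())
```

```text
the job is handed in; nothing more can be done
None
```

The cassette is locked and the job is handed in at about 15 s. `env.close_job()` gives no verdict, so the checks below are my own.

**What I did**
- I picked the largest bar (199 × 24 mm measured; the other two were 137 and 107 mm long) and lowered its eye over the pivot pin with the bar about 42° open. The wrist camera showed the two aligned within 0.2 mm, and there was no noticeable side force on the way down.
- I let go, then swung the free end in with the jaws loosely around the bar, 135 mm from the pin.
- The push peaked at about 8 N in the readings I took between steps as the bar passed the roller. It then fell to almost nothing and rose to 7 N against the stop, well under the 20 N at which the stop bends.

**Last checks**
- **Bar:** about 1.5 s after release it still lay on the centre line with its end under the lip. It stuck out about 7.5 mm past the lip edge, against 8 mm expected when home. The roller bore on the outer side of the tip, and the pin was in the eye.
- **Other things on the bench:** comparing top views before and after showed only the bar and the arm had changed. The arm hid the cup in that view, but the scene view shows it where it was. Anything else behind the arm I did not check separately.
- **Gripper:** it is open and well clear of everything.

**What went wrong or disagreed**
- My first two move calls were refused because rows need every field filled in; nothing moved.
- The scene camera differed from the other two by about 4–7 mm, so I relied on the top and wrist views.
- One wrist picture, taken while the arm was still settling, was about 2 mm off, so I measured again once it was still.

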